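# Take the empty reel out of the slide-label dispenser

### The arm

A 7-joint arm with a two-finger parallel gripper is mounted at the origin on the work surface. World frame = base frame: x ahead of the robot, y to its left, z up, the work surface at z = 0. Lengths are in m, angles in rad, forces in N, time in s.
With the tool pointing down it reaches from about 0.425 to 0.875 m from the base axis. Payload 8.4 kg.
Tool frame: the origin (TCP) lies at the very end of the fingers, on their centre line; the grasp point (between the pads) lies 19 mm behind it; z points along the fingers, y is the line along which they close (so a half turn about z gives the same grasp; the last joint's range is limited). The gripper opens to 87 mm and grips with 3 to 60 N. Pads are 19 mm wide; open, the fingers measure 117 mm over their backs; the gripper's body (75 mm by 190 mm) begins 51 mm behind the grasp point.
Start: joints at [1.144, 0.333, 0.04, 1.465, -0.013, 1.343, -0.059], TCP at [0.209, -0.615, 0.184] pointing down, gripper open.
Joint ranges: [-2.58, 2.58], [-0.38, 2.09], [-1.3, 1.39], [0.25, 2.4], [-1.5, 4.64], [0.08, 2.09], [-2.65, 2.65]. Speed limits (rad/s): [2.22, 2.22, 2.79, 2.79, 3.14, 3.14, 3.14].

### API

Orientations are given as a unit quaternion [w, x, y, z].
In Python, from station import status, cams, order gives the robot as it stands.
- The arm moves only by the tool send_rows, never from a script. Its argument "commands" is one flat list of numbers, 7 for each row, row after row: the turn, a rotation vector about the tool's x, y, z in units of 5 degrees (1.0 is 5 degrees), then the shift along the tool's x, y, z in units of 25 mm (1.0 is 25 mm), then the opening, from 0 (shut) to 1 (fully open). In form: [rx, ry, rz, dx, dy, dz, grip, rx, ry, rz, dx, dy, dz, grip, ...]. A call has exactly 8 rows; each row is the pose to reach, as a shift and turn from the pose commanded when the call began, along the tool's axes at that moment; what a row does not reach only later rows make up. A row lasts 1/12 s, in which the tool goes at most 41.7 mm and 7.16 degrees, less where a joint would pass 70% of its speed; a pose out of reach is approached as far as the arm can. A call with a gripper value outside its range is refused whole. The fingers move at their own pace and stop on an object; the grip force is fixed at half the most. Time passes only in rows, so rows that repeat a pose let the fingers close, or fill a call up. It gives the time, the measured TCP pose, the force, the opening and the grip force at its end, in the units of the state.
- status.get_obs(): the state, without advancing time (a new reading comes with each control period).
- cams.snapshot(name): name is "side" or "top" or "wrist"; returns a dict with "color" (384x512x3 uint8, red, green, blue), "fx", "fy", "cx", "cy" (pixels), "view" (4x4, takes a point from world to camera coordinates). Camera axes: x right, y up, looking along -z (the intrinsics and any distortion apply to the point x, -y, -z); pixel columns grow to the right and rows downward; lengths in m; the calibration is good to about 2 mm. A picture is of the moment at which its call begins. There is no depth.
- order.job_done(): hands the job in; it is judged then, once.
Trained networks look in a picture, given as the dict that the camera call returned (one of the last four; its "shot" number tells which), for a name from the list of things; names that differ only in an ending like _2 or _b are one class to them, and where a whole thing is asked for, a point or a joint stands for the part that bears it (a point fixed in the world has none). Each returns a list of dicts, best first, with "conf" (0 to 1); they miss things now and then, are a little off and sometimes report something else, mostly with a low value. They report only what shows in the picture. A call takes as long as a camera call. They do not tell look-alikes from the thing itself.
- cams.silhouettes(picture, query): "region" (384x512 bool, what is visible of it) and "rect" ([centre column, centre row, width, height] in pixels, round what is visible of it).
The state is a dict: "time": time; "q": joint angles; "joint_vel": joint speeds; "joint_torque": joint torques, N m; "eef_pos": TCP position; "ee_rot": TCP orientation; "ft_force": force on the tool from outside, world axes, zero at the start; "ft_torque": the same for the moment, N m; "finger_gap": finger opening in m; "grasp_force": force on a finger pad.
Only numpy, scipy, OpenCV 4.12 (cv2) and the standard library are available. Lean on these libraries where they do the work, as an engineer would, in place of code of your own. Each camera call takes 0.05 s, during which the arm holds its last target. There are 200 camera calls.

### The job

Of the two slide-label dispensers on the microscopy desk, one has run out: its reel is a bare thin core. Flip that dispenser's cam lever over to the back to unlock it while the reel stays seated, then grasp the empty reel, guide its axle forward and down out of the open-ended slots, and lower it in the gripper right down to the desk just in front of that dispenser before letting go, so that it stands still on its flanges with the axle level and the lever left open. Leave the full roll where it is in the other dispenser.

Things in the scene. Friction and masses are not known exactly. Their poses are not given: they have to be found in the camera images.
- empty_dispenser: Fixed dispenser of the empty reel: two white upright cheeks, 8 mm thick, 156 high, inner faces at y -60/+60, x -60 to 72 (below z 60 only to 39); between them open from above and in front but for a base (x -60 to 15, 10 high) and rear wall (x -60 to -52, 60 high). Origin on the desk (z 0) midway, below the seated axle; x = front, where the slots open; y = along axle to the lever side. All in mm.
- slot_mouth (a point): Centre of the slots' open end, at (52, 0, 68) mm in the dispenser's frame, same axes. Each cheek's slot in x/z: level seat, floor z 105, roof z 138, back x -9, a 3.5 mm lip at x 9; then a channel 30 mm wide sloping 56 degrees forward and down, centre line (21, 113) to (52, 68), open below. Free path of the axle centre: (0,110) (2,119) (21,114) (52,68) (65,48) (95,31). Bare desk in front.
- empty_dispenser_lever (a joint): Its black cam lever, outside the +y cheek, pivot along y at (16, 74, 147) mm in the dispenser's frame; blade 12 x 8 mm, 18 mm ball 70 mm from the pivot. 0 = closed: handle leans 35 degrees forward of vertical, cam finger across the slot before the axle. Grows as it swings over to the back; stop at 1.75 rad, open above 1.2. Starts at 0 to 0.12, stays where left, about 1.5 N at the ball.
- empty_reel: Empty reel, loose, 0.15 kg: bare cardboard core 38 mm dia. x 60 between octagonal grey flanges (60 mm across flats, 4 thick), 10 mm steel axle 170 long, 18 mm sleeves out to y +-56. Origin: core centre; y along the axle, parallel to the dispenser's y. Seated, centre 110 mm above the desk; standing on the desk 30 to 33. Take the core from above between the flanges, fingers closing along the dispenser's x.
- full_reel: The full roll, to be left alone, in an identical second dispenser about 0.3 m to the left or right: same axle and flanges, but wound with labels to a fat white paper roll 84 mm in diameter, 60 mm long. Origin: its centre, on the axle, 110 mm above the desk.
There are look-alikes about, which are no part of the job. Leave any purple or red look-alike of the empty_dispenser alone.

How it is judged:
By the outcome, as a careful person would: the job done as asked, in the order asked, and still so for the second after the job is handed in, with the robot touching nothing.
It also fails if it takes over 45 s, if anything falls off the work surface, if the arm or the gripper's body presses on something with over 40 N, if the wrist force passes 120 N, or if a joint passes its speed limit or range.

## Working session

There is one attempt and no reset: what is moved stays moved. The work goes in short steps, Python scripts to look and compute and a tool call to move; the robot and the scene stay as the last step left them, time stands still between calls to the robot, and variables do not carry over. Pictures are saved under pics/ and viewed, at most 10 in all, crops included, and the job is handed in when it is done.

Besides the shell and the picture viewer there is one more tool, called after "Request:" as name(argument=value, ...) on one line, values as JSON. send_rows: Moves the arm, as the interface text tells. Its arguments: {"type":"object","properties":{"commands":{"type":"array","items":{"type":"number"}}},"required":["commands"]}

```bash
mkdir -p pics; ls; python3 - <<'E'
from station import status,cams
import cv2,numpy as np,pickle
d={}
for n in ("top","side"):
    p=cams.snapshot(n); d[n]=p
    cv2.imwrite(f"pics/{n}0.png",p["color"][:,:,::-1])
    print(n,p["fx"],p["fy"],p["cx"],p["cy"],[k for k in p]);print(np.round(p["view"],3).tolist())
    for q in ("empty_dispenser","empty_reel","full_reel","empty_dispenser_lever"):
        for r in cams.silhouettes(p,q): print(q,round(r["conf"],2),np.round(r["rect"],0))
pickle.dump(d,open("p0.pkl","wb"))
o=status.get_obs();print({k:np.round(v,3).tolist() for k,v in o.items()})
E
```

```text
pics
top 395.1009153832016 395.1009153832016 254.9080405921088 188.10117826408276 ['color', 'fx', 'fy', 'cx', 'cy', 'view', 'shot']
[[0.027, -1.0, 0.011, -0.002], [0.989, 0.028, 0.148, -0.527], [-0.149, 0.007, 0.989, -0.822], [0.0, 0.0, 0.0, 1.0]]
empty_dispenser 0.84 [140. 310. 114.  81.]
empty_dispenser 0.84 [189.  80.  90.  99.]
empty_dispenser 0.66 [175. 202.  96.  74.]
empty_reel 0.77 [183. 204.  86.  28.]
full_reel 0.55 [329. 207.  71.  45.]
empty_dispenser_lever 0.84 [150.  51.  15.  46.]
empty_dispenser_lever 0.74 [134. 185.  14.  36.]
empty_dispenser_lever 0.51 [ 96. 301.  22.  31.]
side 424.75450205531257 424.75450205531257 257.5973179140564 188.83147981346255 ['color', 'fx', 'fy', 'cx', 'cy', 'view', 'shot']
[[-0.59, 0.807, 0.014, 0.302], [-0.528, -0.399, 0.75, 0.208], [0.611, 0.434, 0.662, -1.452], [0.0, 0.0, 0.0, 1.0]]
empty_dispenser 0.89 [318. 205.  76.  82.]
empty_dispenser 0.83 [374. 170.  71.  75.]
empty_dispenser 0.8 [248. 272.  90. 100.]
empty_dispenser 0.27 [346. 204.  14.  22.]
empty_reel 0.94 [324. 199.  58.  34.]
full_reel 0.89 [224. 155.  43.  38.]
empty_dispenser_lever 0.63 [346. 203.  16.  21.]
empty_dispenser_lever 0.57 [271. 279.  22.  26.]
{'time': 0.5, 'q': [1.144, 0.333, 0.04, 1.465, -0.013, 1.343, -0.058], 'joint_vel': [-0.001, -0.001, -0.002, -0.0, -0.001, 0.0, -0.001], 'joint_torque': [-0.002, -65.556, 1.331, -40.376, -0.06, 0.036, 0.0], 'eef_pos': [0.209, -0.615, 0.184], 'ee_rot': [-0.0, 0.987, 0.163, 0.0], 'ft_force': [1.148, 0.425, -0.528], 'ft_torque': [-0.009, -0.017, -0.062], 'grasp_force': 0.0, 'finger_gap': 0.087}
```

View pics/top0.png

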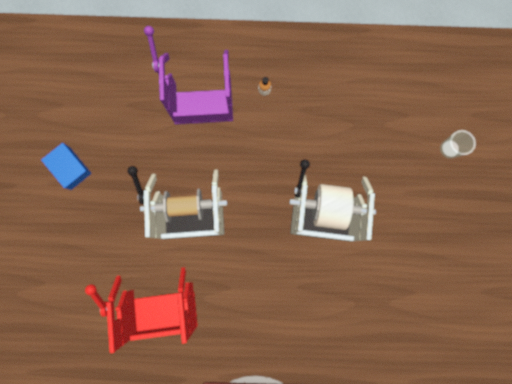

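View pics/side0.png

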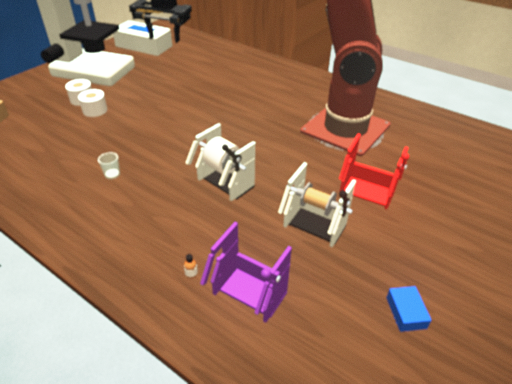

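Top view: purple look-alike (195,85), red look-alike (150,310), white with full paper roll (330,208), white with bare brown core (183,205). The last one is the target. Its lever ball is at (133,171), so front is away from the robot and the lever is on the left. Next is a close crop to check the choice and pick points.

```bash
python3 - <<'E'
import cv2,pickle,numpy as np
d=pickle.load(open("p0.pkl","rb"))
a=d["top"]["color"][155:245,115:235,::-1]; b=d["side"]["color"][155:245,265:365,::-1]
cv2.imwrite("pics/crop0.png",np.vstack([cv2.resize(a,(400,300),interpolation=cv2.INTER_CUBIC) if 0 else cv2.resize(a,None,fx=6,fy=6,interpolation=cv2.INTER_CUBIC)]))
cv2.imwrite("pics/crop1.png",cv2.resize(b,None,fx=6,fy=6,interpolation=cv2.INTER_CUBIC))
E
```

```text
(no output)
```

View pics/crop0.png

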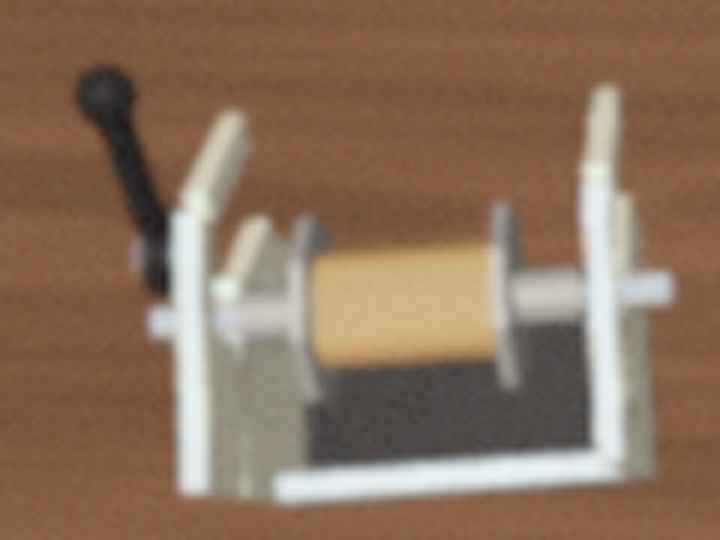

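View pics/crop1.png

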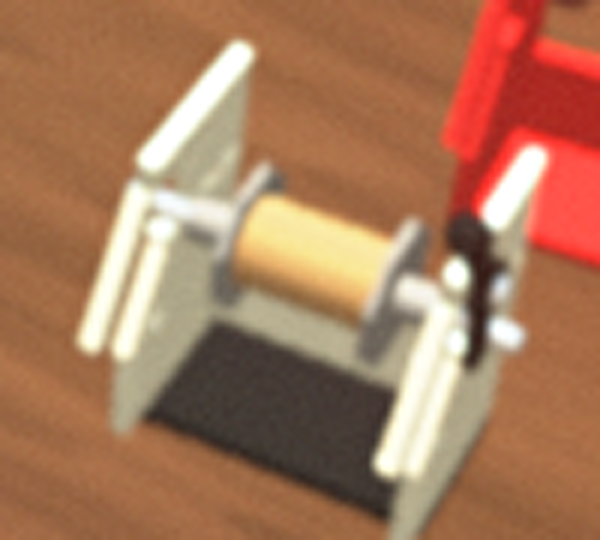

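The crop shows the bare brown core between grey flanges in white cheeks, with the black lever forward (ball at crop (105,95)). The choice is confirmed. Now I fit the pose.

```bash
cat > h.py <<'E'
import numpy as np,cv2
from scipy.optimize import least_squares
from scipy.spatial.transform import Rotation as R
def proj(p,X):
    X=np.atleast_2d(X);c=(p["view"][:3,:3]@X.T).T+p["view"][:3,3]
    return np.c_[p["cx"]+p["fx"]*c[:,0]/-c[:,2],p["cy"]+p["fy"]*-c[:,1]/-c[:,2]]
def w(s,X): # dispenser mm -> world m
    X=np.atleast_2d(X)/1000.; c,n=np.cos(s[2]),np.sin(s[2])
    return np.c_[s[0]+c*X[:,0]-n*X[:,1],s[1]+n*X[:,0]+c*X[:,1],X[:,2]]
def ball(th,yb=74):
    a=np.radians(35)-th
    return [16+70*np.sin(a),yb,147+70*np.cos(a)]
E
python3 - <<'E'
import pickle; from h import *
d=pickle.load(open("p0.pkl","rb"))
T=[([0,85,110],150,323),([0,-85,110],673,288),([-60,64,156],195,495),([-60,-64,156],608,458),([0,0,110],405,307)]
S=[([0,85,110],512,335),([-60,-64,156],245,48),([-60,64,156],535,152),([0,0,110],315,260)]
cv=lambda a,o:(a+.5)/6-.5+o
def f(s):
    r=[]
    for p,L,o,b in ((d["top"],T,(115,155),(105,95)),(d["side"],S,(265,155),(468,232))):
        X=w(s,[l[0] for l in L]+[ball(s[3],s[4])]); uv=np.array([[cv(l[1],o[0]),cv(l[2],o[1])] for l in L]+[[cv(b[0],o[0]),cv(b[1],o[1])]])
        r.append((proj(p,X)-uv).ravel())
    return np.concatenate(r)
s=least_squares(f,[.5,.2,0,0,74]).x
print(s.round(4)); print(f(s).reshape(-1,2).round(1).tolist())
for n,X in (("ball0",ball(s[3],s[4])),("ball1.6",ball(1.6,s[4])),("pivot",[16,s[4],147]),("reel",[0,0,110])): print(n,w(s,X).round(4))
E
```

```text
[ 4.79000e-01  1.52600e-01  1.07600e-01 -6.90000e-03  7.18988e+01]
[[1.3, -0.2], [-0.0, -1.1], [-0.4, 0.2], [0.3, 0.7], [1.8, -0.9], [0.4, 0.1], [1.3, 1.0], [0.5, -0.6], [1.2, -0.8], [0.7, 0.8], [0.4, 0.2]]
ball0 [[0.5275 0.2301 0.2041]]
ball1.6 [[0.429  0.2195 0.1855]]
pivot [[0.4871 0.2258 0.147 ]]
reel [[0.479  0.1526 0.11  ]]
```

```bash
cat >> h.py <<'E'
S=np.array([.479,.1526,.1076])
def Rt(psi,tilt=0): # tool down, tool y at world angle psi
    y=np.array([np.cos(psi),np.sin(psi),0]);z=np.array([0,0,-1.]);M=np.c_[np.cross(y,z),y,z]
    return M
def plan(wps,dis=True,obs=None):
    """wps: (x,y,z mm, psi deg) in dispenser frame if dis else world; prints row numbers"""
    from station import status
    o=obs or status.get_obs();p=np.array(o["eef_pos"]);q=o["ee_rot"];M=R.from_quat([q[1],q[2],q[3],q[0]]).as_matrix()
    print("t",round(float(o["time"]),2),"pos",p.round(4),"disp",((Rt(0)*0+[[np.cos(S[2]),np.sin(S[2]),0],[-np.sin(S[2]),np.cos(S[2]),0],[0,0,1]])@(p-[S[0],S[1],0])*1000).round(1),"q",np.round(o["q"],2),"F",np.round(o["ft_force"],1),"gap",round(float(o["finger_gap"]),4),"gf",round(float(o["grasp_force"]),1))
    for *X,psi in wps:
        X=w(S,[X])[0] if dis else np.array(X)/1000
        rv=R.from_matrix(M.T@Rt(np.radians(psi)+(S[2] if dis else 0))).as_rotvec(degrees=True)/5
        print(X.round(3),rv.round(2),(M.T@(X-p)/.025).round(2))
E
python3 - <<'E'
from h import *
import pickle
d=pickle.load(open("p0.pkl","rb"))
p=d["top"]
# purple rear base edge on desk
for uv in ((172,123),(232,122),(150,30),(113,345)):
    ray=p["view"][:3,:3].T@np.array([(uv[0]-p["cx"])/p["fx"],-(uv[1]-p["cy"])/p["fy"],-1]);c=-p["view"][:3,:3].T@p["view"][:3,3]
    print(uv,(c-ray*c[2]/ray[2]).round(3))
plan([(420,-400,330,-40),(560,0,330,0)],dis=False)
plan([(92,76,300,0)])
E
```

```text
(172, 123) [0.681 0.209 0.   ]
(232, 122) [0.688 0.07  0.   ]
(150, 30) [0.912 0.276 0.   ]
(113, 345) [0.184 0.307 0.   ]
t 0.5 pos [ 0.2093 -0.6153  0.1839] disp [-350.6 -734.5  183.9] q [ 1.14  0.33  0.04  1.47 -0.01  1.34 -0.06] F [ 1.1  0.4 -0.5] gap 0.0868 gf 0.0
[ 0.42 -0.4   0.33] [-0.   -0.   -6.24] [10.75 -5.44 -5.84]
[0.56 0.   0.33] [ -0.    -0.   -14.24] [ 21.21 -18.79  -5.84]
t 0.5 pos [ 0.2093 -0.6153  0.1839] disp [-350.6 -734.5  183.9] q [ 1.14  0.33  0.04  1.47 -0.01  1.34 -0.06] F [ 1.1  0.4 -0.5] gap 0.0868 gf 0.0
[0.562 0.238 0.3  ] [ -0.    -0.   -15.48] [ 24.36 -27.77  -4.64]
```

Request:
send_rows(commands=[0, 0, 0, 0, 0, -3, 0, 0, 0, -6.2, 10.7, -5.4, -5.8, 0, 0, 0, -6.2, 10.7, -5.4, -5.8, 0, 0, 0, -6.2, 10.7, -5.4, -5.8, 0, 0, 0, -6.2, 10.7, -5.4, -5.8, 0, 0, 0, -6.2, 10.7, -5.4, -5.8, 0, 0, 0, -6.2, 10.7, -5.4, -5.8, 0, 0, 0, -6.2, 10.7, -5.4, -5.8, 0])

```text
time: 1.17
eef_pos: [0.4033, -0.4169, 0.3217]
ee_rot: [0.0, 0.907, 0.421, 0.0]
ft_force: [0.3, -1.5, 0.2]
finger_gap: 0.0417
grasp_force: 0.0
```

```bash
python3 -c "
from h import *
plan([(540,-100,330,-10)],dis=False);plan([(95,76,300,0)])"
```

```text
t 1.17 pos [ 0.4033 -0.4169  0.3217] disp [-136.5 -558.1  321.7] q [ 0.88  0.16 -0.18  1.4   0.03  1.58 -0.  ] F [ 0.3 -1.5  0.2] gap 0.0417 gf 0.0
[ 0.54 -0.1   0.33] [ 0.01  0.   -6.04] [13.21 -4.01 -0.34]
t 1.17 pos [ 0.4033 -0.4169  0.3217] disp [-136.5 -558.1  321.7] q [ 0.88  0.16 -0.18  1.4   0.03  1.58 -0.  ] F [ 0.3 -1.5  0.2] gap 0.0417 gf 0.0
[0.565 0.238 0.3  ] [ 0.01  0.   -9.28] [ 24.2  -11.97   0.86]
```

Request:
send_rows(commands=[0, 0, -9.3, 24.2, -12, 0.8, 0, 0, 0, -9.3, 24.2, -12, 0.8, 0, 0, 0, -9.3, 24.2, -12, 0.8, 0, 0, 0, -9.3, 24.2, -12, 0.8, 0, 0, 0, -9.3, 24.2, -12, 0.8, 0, 0, 0, -9.3, 24.2, -12, 0.8, 0, 0, 0, -9.3, 24.2, -12, 0.8, 0, 0, 0, -9.3, 24.2, -12, 0.8, 0])

```text
time: 1.83
eef_pos: [0.482, -0.093, 0.3112]
ee_rot: [0.0, 0.666, 0.746, 0.0]
ft_force: [0.4, 0.1, 0.2]
finger_gap: 0.0009
grasp_force: 0.0
```

```bash
python3 -c "
from h import *
plan([(95,76,300,0)])"
```

```text
t 1.83 pos [ 0.482  -0.093   0.3112] disp [ -23.4 -244.5  311.2] q [ 0.6  -0.01 -0.5   1.6  -0.    1.54  0.22] F [0.4 0.1 0.2] gap 0.0009 gf 0.0
[0.565 0.238 0.3  ] [0.01 0.01 0.07] [12.79  4.81  0.44]
```

Request:
send_rows(commands=[0, 0, 0, 12.8, 4.8, 0.4, 0, 0, 0, 0, 12.8, 4.8, 0.4, 0, 0, 0, 0, 12.8, 4.8, 0.4, 0, 0, 0, 0, 12.8, 4.8, 0.4, 0, 0, 0, 0, 12.8, 4.8, 0.4, 0, 0, 0, 0, 12.8, 4.8, 0.4, 0, 0, 0, 0, 12.8, 4.8, 0.4, 0, 0, 0, 0, 12.8, 4.8, 0.4, 0])

```text
time: 2.5
eef_pos: [0.5646, 0.2296, 0.3013]
ee_rot: [0.0, 0.668, 0.744, 0.0]
ft_force: [1.3, -0.8, -0.4]
finger_gap: 0.0005
grasp_force: 0.0
```

```bash
python3 - <<'E'
from h import *
plan([(95,76,300,0),(95,76,192,0)])
from station import cams
import pickle
p=cams.snapshot("wrist");s=cams.snapshot("side")
pickle.dump((p,s),open("p1.pkl","wb"))
for n,X in (("ball",ball(0)),("reel",[0,0,110]),("ends",[0,85,110]),("e2",[0,-85,110])): print(n,proj(p,w(S,X)).round(0))
im=p["color"][:,:,::-1].copy()
E=[([-60,y,156],[30,y,156]) for y in (-68,-60,60,68)]+[([0,-85,110],[0,85,110]),([16,74,147],ball(0))]
cv2.imwrite("pics/w1raw.png",im)
for a,b in E:
    u=proj(p,w(S,[a,b])).round().astype(int); cv2.line(im,u[0].tolist(),u[1].tolist(),(0,255,0),1)
cv2.imwrite("pics/w1.png",im)
E
```

```text
t 2.5 pos [0.5646 0.2296 0.3013] disp [ 93.3  67.4 301.3] q [ 0.13  0.3  -0.77  1.34  0.21  1.58 -0.5 ] F [ 1.3 -0.8 -0.4] gap 0.0005 gf 0.0
[0.565 0.238 0.3  ] [0.01 0.   0.01] [0.34 0.07 0.05]
[0.565 0.238 0.192] [0.01 0.   0.01] [0.34 0.06 4.37]
ball [[218. 173.]]
reel [[187. 211.]]
ends [[183. 149.]]
e2 [[190. 267.]]
```

View pics/w1.png

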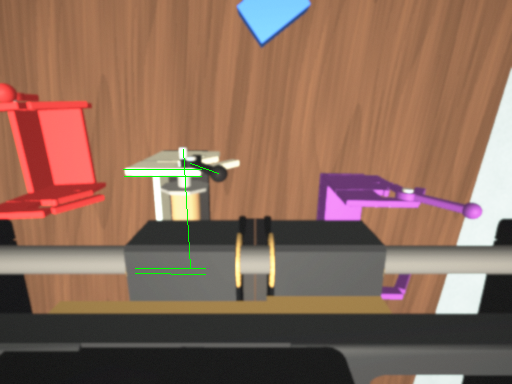

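The wrist view shows the overlay matching cheek, axle and lever (ball near (220,173)). Re-reading the settled state.

```bash
python3 - <<'E'
from h import *
plan([(95,77,192,0),(40,77,190,0),(15,77,189,0),(-12,77,177,0)])
E
```

```text
t 2.6 pos [0.5625 0.2358 0.2997] disp [ 91.9  73.8 299.7] q [ 0.13  0.31 -0.77  1.34  0.21  1.58 -0.5 ] F [-1.1 -0.3 -0. ] gap 0.0004 gf 0.0
[0.565 0.239 0.192] [-0.03 -0.05  0.13] [0.11 0.14 4.31]
[0.51  0.233 0.19 ] [-0.03 -0.05  0.13] [ 0.14 -2.06  4.39]
[0.486 0.231 0.189] [-0.03 -0.05  0.13] [ 0.15 -3.06  4.44]
[0.459 0.228 0.177] [-0.03 -0.05  0.13] [ 0.16 -4.14  4.92]
```

Request:
send_rows(commands=[0, 0, 0, 0.1, 0.15, 1.5, 0, 0, 0, 0, 0.1, 0.15, 3, 0, 0, 0, 0, 0.1, 0.15, 4.3, 0, 0, 0, 0, 0.1, 0.15, 4.3, 0, 0, 0, 0, 0.1, -0.3, 4.35, 0, 0, 0, 0, 0.1, -0.8, 4.4, 0, 0, 0, 0, 0.1, -1.3, 4.4, 0, 0, 0, 0, 0.15, -1.8, 4.4, 0])

```text
time: 3.27
eef_pos: [0.5193, 0.2266, 0.1932]
ee_rot: [0.0, 0.668, 0.745, 0.001]
ft_force: [-0.0, -0.1, 0.5]
finger_gap: 0.0004
grasp_force: 0.0
```

```bash
python3 - <<'E'
from h import *
plan([(40,77,190,0),(15,77,189,0),(-8,77,177,0),(0,77,230,0)])
E
```

```text
t 3.27 pos [0.5193 0.2266 0.1932] disp [ 48.   69.3 193.2] q [ 0.18  0.24 -0.78  1.63  0.17  1.34 -0.52] F [-0.  -0.1  0.5] gap 0.0004 gf 0.0
[0.51  0.233 0.19 ] [ 0.02 -0.    0.02] [ 0.31 -0.32  0.13]
[0.486 0.231 0.189] [ 0.02 -0.    0.02] [ 0.31 -1.32  0.17]
[0.463 0.228 0.177] [ 0.02 -0.    0.02] [ 0.31 -2.24  0.64]
[0.471 0.229 0.23 ] [ 0.02 -0.    0.02] [ 0.31 -1.92 -1.48]
```

Request:
send_rows(commands=[0, 0, 0, 0.2, -0.4, 0.1, 0, 0, 0, 0, 0.3, -0.9, 0.15, 0, 0, 0, 0, 0.3, -1.3, 0.2, 0, 0, 0, 0, 0.3, -1.6, 0.3, 0, 0, 0, 0, 0.3, -1.9, 0.45, 0, 0, 0, 0, 0.3, -2.2, 0.6, 0, 0, 0, 0, 0.3, -2.2, 0.6, 0, 0, 0, 0, 0.3, -2.2, 0.6, 0])

```text
time: 3.93
eef_pos: [0.4635, 0.2278, 0.176]
ee_rot: [0.0, 0.667, 0.745, -0.0]
ft_force: [0.0, -0.3, 0.3]
finger_gap: 0.0004
grasp_force: 0.0
```

```bash
python3 - <<'E'
from h import *
from station import cams
import pickle
p=cams.snapshot("side");t=cams.snapshot("top")
cv2.imwrite("pics/s2.png",np.hstack([cv2.resize(p["color"][145:245,285:375,::-1],None,fx=4.4,fy=4.4,interpolation=2),cv2.resize(t["color"][145:245,115:205,::-1],None,fx=4.4,fy=4.4,interpolation=2)]))
for n,v in (("side",p),("top",t)):print(n,[(th,proj(v,w(S,ball(th))).round(0)[0].tolist()) for th in(0,.6,1.2,1.66)])
plan([(-8,77,177,0),(0,77,230,0),(0,77,270,0),(0,0,270,0)])
E
```

```text
side [(0, [344.0, 194.0]), (0.6, [352.0, 179.0]), (1.2, [357.0, 173.0]), (1.66, [359.0, 176.0])]
top [(0, [131.0, 171.0]), (0.6, [130.0, 192.0]), (1.2, [133.0, 215.0]), (1.66, [137.0, 229.0])]
t 4.03 pos [0.4641 0.228  0.1762] disp [ -6.8  76.6 176.2] q [ 0.21  0.13 -0.8   1.76  0.1   1.29 -0.51] F [-0.1  0.4 -0.3] gap 0.0005 gf 0.0
[0.463 0.228 0.177] [ 0.   -0.    0.02] [ 0.02 -0.05 -0.03]
[0.471 0.229 0.23 ] [ 0.   -0.    0.02] [ 0.02  0.27 -2.15]
[0.471 0.229 0.27 ] [ 0.   -0.    0.02] [ 0.02  0.27 -3.75]
[0.479 0.153 0.27 ] [ 0.   -0.    0.02] [-3.06  0.27 -3.75]
```

View pics/s2.png

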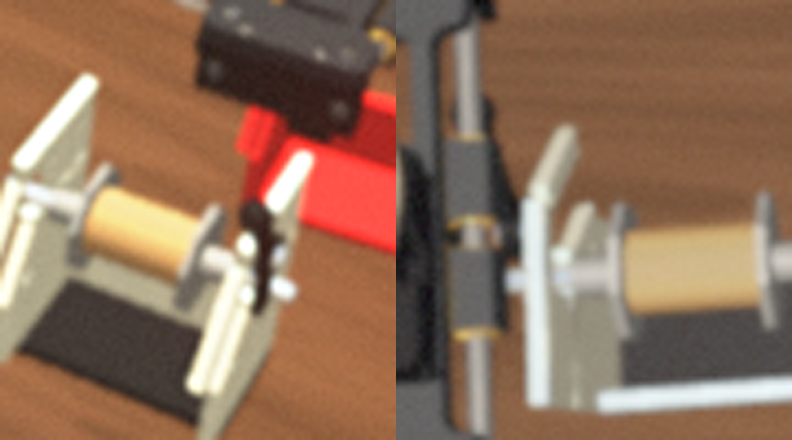

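The lever ball is still forward at about side (343,194), so the push missed. I'll check where the fingertip actually is.

```bash
python3 - <<'E'
from h import *
from station import cams,status
o=status.get_obs();p0=np.array(o["eef_pos"])
out=[]
for n in ("side","top"):
    p=cams.snapshot(n);u=proj(p,[p0,p0+[0,0,.07]]).round(1);print(n,u.tolist())
    for r in cams.silhouettes(p,"empty_dispenser_lever"): print(round(r["conf"],2),r["rect"])
    im=p["color"][:,:,::-1].copy();c=u[0].astype(int)
    x0,y0=c[0]-50,c[1]-70
    im=cv2.resize(im[y0:y0+120,x0:x0+100],None,fx=4,fy=4,interpolation=2)
    for q,col in zip(u,((0,255,0),(0,255,255))): cv2.circle(im,tuple(int(v) for v in (q-[x0,y0])*4+2),4,col,-1)
    out.append(im)
cv2.imwrite("pics/s3.png",np.hstack(out))
E
```

```text
side [[353.5, 187.2], [358.9, 162.5]]
0.75 [268.5, 279.6, 24.3, 22.8]
0.53 [406.1, 164.3, 8.8, 23.8]
0.42 [345.2, 203.4, 12.5, 24.4]
top [[135.6, 208.0], [123.3, 203.7]]
0.8 [150.2, 50.2, 16.8, 44.0]
0.53 [138.6, 196.7, 7.4, 17.7]
```

View pics/s3.png

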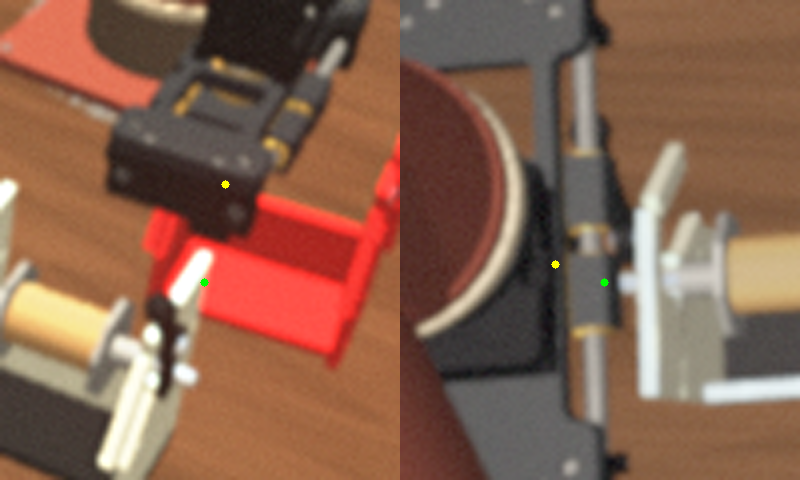

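```bash
python3 - <<'E'
from h import *
import pickle
p,s=pickle.load(open("p1.pkl","rb"))
t=np.array([.5646,.2296,.3013]); y=np.array([np.cos(.1076),np.sin(.1076),0])
for v in (p,s):
    print([(z,proj(v,t+[0,0,z]).round(0)[0].tolist()) for z in (0,.02,.04,.06,.08)], proj(v,[t+y*.015,t-y*.015]).round(0).tolist())
V=p["view"];print("cam pos rel tcp",(-V[:3,:3].T@V[:3,3]-t).round(3),"look",(-V[2,:3]).round(2))
im=s["color"][:,:,::-1];u=proj(s,t)[0].astype(int)
im=cv2.resize(im[u[1]-90:u[1]+40,u[0]-65:u[0]+65],None,fx=4,fy=4,interpolation=2);cv2.circle(im,(262,362),4,(0,255,0),-1)
w2=cv2.resize(p["color"][190:320,190:320,::-1],None,fx=2.2,fy=4,interpolation=2)
cv2.imwrite("pics/s4.png",np.hstack([im,w2]));print(im.shape)
E
```

```text
[(0, [255.0, 213.0]), (0.02, [255.0, 223.0]), (0.04, [255.0, 237.0]), (0.06, [255.0, 253.0]), (0.08, [255.0, 274.0])] [[277.0, 213.0], [234.0, 213.0]]
[(0, [341.0, 166.0]), (0.02, [343.0, 157.0]), (0.04, [344.0, 149.0]), (0.06, [346.0, 140.0]), (0.08, [348.0, 131.0])] [[338.0, 170.0], [344.0, 162.0]]
cam pos rel tcp [-0.008  0.072  0.199] look [ 0.03 -0.26 -0.97]
(520, 520, 3)
```

View pics/s4.png

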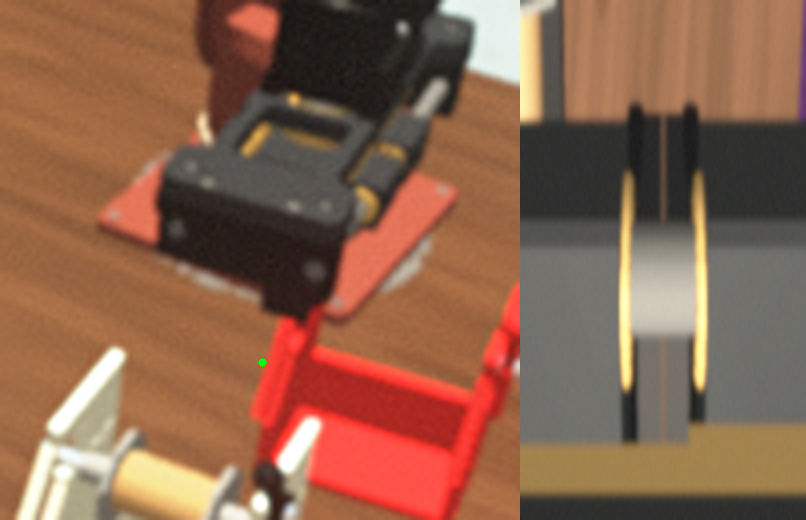

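The picture shows no fingertip at the reported TCP: the ends of the fingers seem to sit higher than reported. I'll measure this by image difference, opening the fingers with the arm still.

Request:
send_rows(commands=[0, 0, 0, 0, 0.3, -3.8, 0, 0, 0, 0, 0, 0.3, -3.8, 0, 0, 0, 0, 0, 0.3, -3.8, 0, 0, 0, 0, 0, 0.3, -3.8, 0, 0, 0, 0, 0, 0.3, -3.8, 0, 0, 0, 0, 0, 0.3, -3.8, 0, 0, 0, 0, 0, 0.3, -3.8, 0, 0, 0, 0, 0, 0.3, -3.8, 0])

```text
time: 4.9
eef_pos: [0.4705, 0.2287, 0.27]
ee_rot: [-0.0, 0.667, 0.745, -0.001]
ft_force: [0.2, -0.6, 0.1]
finger_gap: 0.0007
grasp_force: 0.0
```

```bash
python3 - <<'E'
from station import cams,status
import pickle
pickle.dump({n:cams.snapshot(n) for n in("side","top","wrist")},open("p2.pkl","wb"))
print(status.get_obs()["eef_pos"])
E
```

```text
[0.47079581 0.22882383 0.2705872 ]
```

Request:
send_rows(commands=[0, 0, 0, 0, 0, 0, 1, 0, 0, 0, 0, 0, 0, 1, 0, 0, 0, 0, 0, 0, 1, 0, 0, 0, 0, 0, 0, 1, 0, 0, 0, 0, 0, 0, 1, 0, 0, 0, 0, 0, 0, 1, 0, 0, 0, 0, 0, 0, 1, 0, 0, 0, 0, 0, 0, 1])

```text
time: 5.72
eef_pos: [0.471, 0.229, 0.2711]
ee_rot: [0.0, 0.667, 0.745, 0.0]
ft_force: [0.3, 1.1, 0.3]
finger_gap: 0.0462
grasp_force: 0.0
```

```bash
python3 - <<'E'
from station import cams,status
from h import *
import pickle
a=pickle.load(open("p2.pkl","rb"))
b={n:cams.snapshot(n) for n in("side","top","wrist")}
pickle.dump(b,open("p3.pkl","wb"))
o=status.get_obs();t=np.array(o["eef_pos"]);q=o["ee_rot"];M=R.from_quat([q[1],q[2],q[3],q[0]]).as_matrix();print(t,o["finger_gap"])
for n in b:
    d=np.abs(a[n]["color"].astype(int)-b[n]["color"]).max(2)>45
    d=cv2.morphologyEx(d.astype(np.uint8),cv2.MORPH_OPEN,np.ones((2,2)))
    k,l,st,c=cv2.connectedComponentsWithStats(d)
    print(n,[(st[i].tolist()) for i in range(1,k) if st[i][4]>12])
    pts=np.array([[sx,sy,-z] for z in (0,.03,.06) for sx in(-.0095,.0095) for sy in (-.0435,-.0585,.0435,.0585)])
    print(proj(b[n],t+pts@M.T).round(0).astype(int).tolist())
    if n=="side": 
        i0=b[n]["color"][80:190,270:430,::-1];i1=a[n]["color"][80:190,270:430,::-1]
        cv2.imwrite("pics/s5.png",np.hstack([cv2.resize(x,None,fx=2.5,fy=5,interpolation=2) for x in (i1,i0)]))
E
```

```text
[0.47103851 0.22897468 0.27113107] 0.05791099474665113
side [[393, 92, 5, 6, 20], [383, 98, 12, 19, 107], [355, 101, 4, 5, 14], [381, 114, 4, 7, 25], [377, 122, 7, 6, 26], [353, 136, 19, 15, 147]]
[[363, 143], [365, 140], [348, 165], [345, 169], [371, 146], [373, 142], [357, 168], [354, 172], [365, 131], [367, 128], [350, 153], [348, 157], [374, 134], [376, 131], [360, 156], [357, 160], [368, 119], [370, 116], [353, 140], [350, 144], [377, 122], [379, 119], [362, 143], [360, 147]]
top [[106, 140, 6, 19, 80], [114, 140, 5, 20, 88], [105, 160, 7, 21, 80], [115, 162, 5, 20, 71], [104, 173, 3, 6, 14], [104, 183, 4, 4, 13], [109, 189, 4, 19, 71], [115, 189, 6, 19, 91], [107, 209, 15, 21, 186]]
[[125, 225], [125, 234], [123, 170], [123, 161], [113, 226], [113, 235], [111, 171], [111, 162], [119, 224], [119, 234], [117, 166], [117, 157], [106, 225], [106, 235], [104, 167], [104, 158], [112, 222], [112, 233], [110, 162], [110, 152], [98, 223], [98, 234], [97, 163], [96, 153]]
wrist [[192, 216, 16, 6, 66], [19, 216, 363, 99, 19632], [304, 216, 16, 6, 64], [364, 219, 125, 29, 2528], [22, 220, 127, 27, 2530], [385, 254, 119, 61, 4250], [313, 276, 6, 19, 90], [399, 277, 3, 5, 15], [416, 277, 13, 12, 79], [383, 279, 17, 18, 182], [390, 278, 8, 6, 29], [396, 278, 14, 12, 69], [434, 279, 4, 6, 19], [372, 376, 58, 8, 408], [430, 376, 33, 8, 222]]
[[194, 225], [172, 225], [317, 225], [338, 225], [192, 200], [171, 200], [318, 200], [340, 200], [184, 244], [160, 244], [326, 244], [351, 244], [182, 215], [157, 215], [328, 215], [354, 215], [171, 270], [142, 270], [340, 270], [369, 270], [168, 236], [138, 236], [342, 236], [372, 236]]
```

Measured: the real fingertips sit about 31 mm above the reported TCP, while lateral position agrees. I'll plan with that offset.

```bash
python3 - <<'E'
from h import *
plan([(95,77,271,0),(95,77,161,0)])
E
```

```text
t 5.87 pos [0.471  0.229  0.2711] disp [  0.3  76.8 271.1] q [ 0.21  0.1  -0.8   1.6   0.07  1.47 -0.48] F [ 0.7 -0.3  0.2] gap 0.0579 gf 0.0
[0.565 0.239 0.271] [ 0.   -0.    0.02] [0.   3.79 0.01]
[0.565 0.239 0.161] [ 0.   -0.    0.02] [0.   3.79 4.41]
```

Request:
send_rows(commands=[0, 0, 0, 0, 1.5, 0, 0, 0, 0, 0, 0, 3, 0, 0, 0, 0, 0, 0, 3.9, 0, 0, 0, 0, 0, 0, 3.9, 0, 0, 0, 0, 0, 0, 3.9, 1, 0, 0, 0, 0, 0, 3.9, 2, 0, 0, 0, 0, 0, 3.9, 3.2, 0, 0, 0, 0, 0, 3.9, 4.4, 0])

```text
time: 6.53
eef_pos: [0.5678, 0.2399, 0.1603]
ee_rot: [0.0, 0.667, 0.745, 0.0]
ft_force: [1.3, 0.7, 0.1]
finger_gap: 0.0206
grasp_force: 0.0
```

Request:
send_rows(commands=[0, 0, 0, 0, 0, 0, 0, 0, 0, 0, 0, -0.4, 0, 0, 0, 0, 0, 0, -0.8, 0, 0, 0, 0, 0, 0, -1.2, 0, 0, 0, 0, 0, 0, -1.6, 0, 0, 0, 0, 0, 0, -2, 0, 0, 0, 0, 0, 0, -2.4, 0, 0, 0, 0, 0, 0, -2.4, 0, 0])

```text
time: 7.2
eef_pos: [0.5063, 0.2332, 0.1618]
ee_rot: [0.0, 0.667, 0.745, -0.0]
ft_force: [-0.2, 1.1, 0.0]
finger_gap: 0.0008
grasp_force: 0.0
```

```bash
python3 - <<'E'
from h import *
plan([(15,77,159,0),(5,77,158,0),(-13,77,146,0)])
from station import cams
for n in("side","top"):
  p=cams.snapshot(n)
  print([(round(r["conf"],2),np.round(r["rect"]).tolist()) for r in cams.silhouettes(p,"empty_dispenser_lever")])
  print([(th,proj(p,w(S,ball(th))).round(0)[0].tolist()) for th in(0,.3,.6,.9,1.2,1.66)])
E
```

```text
t 7.2 pos [0.5063 0.2332 0.1618] disp [ 35.8  77.2 161.8] q [ 0.18  0.25 -0.81  1.69  0.19  1.28 -0.55] F [-0.2  1.1  0. ] gap 0.0008 gf 0.0
[0.486 0.231 0.159] [0.   0.01 0.04] [-0.   -0.83  0.11]
[0.476 0.23  0.158] [0.   0.01 0.04] [-0.   -1.23  0.15]
[0.458 0.228 0.146] [0.   0.01 0.04] [-0.   -1.95  0.63]
[(0.77, [269.0, 279.0, 24.0, 26.0]), (0.59, [346.0, 206.0, 11.0, 20.0]), (0.53, [405.0, 164.0, 11.0, 23.0])]
[(0, [344.0, 194.0]), (0.3, [348.0, 185.0]), (0.6, [352.0, 179.0]), (0.9, [355.0, 174.0]), (1.2, [357.0, 173.0]), (1.66, [359.0, 176.0])]
[(0.8, [148.0, 53.0, 14.0, 46.0])]
[(0, [131.0, 171.0]), (0.3, [130.0, 180.0]), (0.6, [130.0, 192.0]), (0.9, [131.0, 204.0]), (1.2, [133.0, 215.0]), (1.66, [137.0, 229.0])]
```

```bash
python3 - <<'E'
from h import *
from station import cams,status
import pickle
p=cams.snapshot("side");a=pickle.load(open("p0.pkl","rb"))["side"]
t=status.get_obs()["eef_pos"];print(t,proj(p,[np.array(t)+[0,0,z] for z in (0,.03,.06)]).round(0).tolist())
for im in (a,p):
    print()
    for r in range(160,220,2): print(r,"".join("#" if v<50 else "+" if v<90 else "r" if rr-v>40 else "." for v,rr in zip(im["color"][r,330:385,1].astype(int),im["color"][r,330:385,0].astype(int)) ) if 0 else "".join("r" if (c[0]>c[1]+60) else "#" if c.max()<75 else "+" if c.max()<120 else "." for c in im["color"][r,330:385].astype(int)))
E
```

```text
[0.50838985 0.23287696 0.16084762] [[345.0, 204.0], [347.0, 194.0], [350.0, 183.0]]

160 ...rrr.......rrrrrrrrrrrrrr...rrrrrrrrrr.rrrrr.r..r....
162 ......r...r.rrrrrrrrrrrrrrrrrrrrrr...rrrr..r.r..rr.rrr.
164 ............rrrrrrrrrrrrrrrrrrrrrrrrrrrrr.rrrr........r
166 ...........rrrrrrrrrrrrrrrrrrrrrrrrrrrrrrrrrrrrr.......
168 ...........rrrrrrrrrrrrrrrrrrrrrrrrrrrrrrrrrrrrrrrrrrr.
170 ..........rrrrrrrrrrrrrrrrrrrrrrrrrrrrrrrrrrrrrrrrrrrrr
172 .rrrr....rrrrrrrrrrrrrrrrrrrrrrrrrrrrrrrrrrrrrrrrrrrrrr
174 ........rrrrrrrrrrrrrrrrrrrrrrrrrrrrrrrrrrrrrrrrrrrrrrr
176 ........rrrrrrrrrrrrrrrrrrrrrrrrrrrrrrrrrrrrrrrrrrrrrrr
178 .......rrrrrrrrrrrrrrrrrrrrrrrrrrrrrrrrrrrrrrrrrrrrrrrr
180 ........rrrrrrrrrrrrrr....rrrrrrrrrrrrrrrrrrrrrrrrrrrrr
182 ..........rrrrrrrrrr......rrrrrrrrrrrrrrrrrrrrrrrrrrrrr
184 r.rrrr...rrrrrrrrrr......rrrrrrrrrrrrrrrrrrrrrrrrrrrrrr
186 ....r....rrrrrrrrr......rrrrrrrrrrrrrrrrrrrrrrrrrrrrrrr
188 .........rrrrrrr.......rrrrrrrrrrrrrrrrrrrrrrrrrrrrrrrr
190 ........rrrrrrrr.......rrrrrrrrrrrrrrrrrrrrrrrrrrrrrrrr
192 .........++##++.......rrrrrrrrrrrrrrrrrrrrrrrrrrrrr
[... 1885 characters left out ...]
.+##+.....rrrrrrrrrrrrrrrrrrrrrrrrrrrrrr
198 ...++...........###+....r.rrrrrrrrrrrrrrrrrrrrrrrrrrrrr
200 ...............+##+..............rrrrrrrrrrrrrrrrrrrrrr
202 ..............+#+.......rrr.r........rrrrrrrrrrrrrrrrrr
204 .............+##+.......r..rrrr.r.......r.rrrrrrrrrrrrr
206 .............###+...........rrrr.rrr..........rrrrrrrrr
208 ++...........##+.......rr.r..r...rrr..rr...r...r..rrrrr
210 +...........+#+.........r.rrrr.rrrr.rrrrrrr.......rr..r
212 ............##+..........rrrrr...rrrr.rrrrr..r.rr..rrr.
214 ..........+##+...........r..rr.rrrrrrrrrrrrrr.r..r.....
216 ..........+#+.......rrr.r...r......r.rrrrrrrrrr..r...r.
218 ..........+++......r...rr..r..r.........r.r.rr.r.rrrrr.
```

The blade now tilts back, so the lever is moving. I'll finish the swing.

Request:
send_rows(commands=[0, 0, 0, 0, -0.4, 0.05, 0, 0, 0, 0, 0, -0.8, 0.1, 0, 0, 0, 0, 0, -1.2, 0.15, 0, 0, 0, 0, 0, -1.5, 0.3, 0, 0, 0, 0, 0, -1.8, 0.45, 0, 0, 0, 0, 0, -2, 0.63, 0, 0, 0, 0, 0, -2, 0.63, 0, 0, 0, 0, 0, -2, 0.63, 0])

```text
time: 8.12
eef_pos: [0.458, 0.2273, 0.145]
ee_rot: [-0.0, 0.667, 0.745, -0.0]
ft_force: [-0.5, 1.1, 0.3]
finger_gap: 0.0007
grasp_force: 0.0
```

```bash
python3 - <<'E'
from h import *
plan([(-13,77,146,0),(5,77,150,0),(8,77,240,0),(0,0,240,0)])
E
```

```text
t 8.12 pos [0.458  0.2273 0.145 ] disp [-12.8  76.5 145. ] q [ 0.22  0.15 -0.83  1.82  0.12  1.23 -0.53] F [-0.5  1.1  0.3] gap 0.0007 gf 0.0
[0.458 0.228 0.146] [-0.01  0.01  0.02] [ 0.02 -0.01 -0.04]
[0.476 0.23  0.15 ] [-0.01  0.01  0.02] [ 0.02  0.71 -0.2 ]
[0.479 0.23  0.24 ] [-0.01  0.01  0.02] [ 0.02  0.83 -3.8 ]
[0.479 0.153 0.24 ] [-0.01  0.01  0.02] [-3.06  0.5  -3.8 ]
```

Back off, rise, and go above the reel while opening. Then check the lever.

Request:
send_rows(commands=[0, 0, 0, 0, 0.7, -0.2, 0, 0, 0, 0, 0, 0.8, -1.5, 0, 0, 0, 0, 0, 0.8, -3, 0, 0, 0, 0, -1, 0.8, -3.8, 1, 0, 0, 0, -2.5, 0.6, -3.8, 1, 0, 0, 0, -3.05, 0.5, -3.8, 1, 0, 0, 0, -3.05, 0.5, -3.8, 1, 0, 0, 0, -3.05, 0.5, -3.8, 1])

```text
time: 8.78
eef_pos: [0.4796, 0.1524, 0.2404]
ee_rot: [-0.0, 0.668, 0.744, -0.0]
ft_force: [0.4, 0.8, -0.1]
finger_gap: 0.0259
grasp_force: 0.0
```

```bash
python3 - <<'E'
from h import *
from station import cams
import pickle
p={n:cams.snapshot(n) for n in("side","top","wrist")};pickle.dump(p,open("p4.pkl","wb"))
plan([(0,0,240,0),(0,0,62,0),(0,0,66,0)])
for n in p:
  print(n,[(round(r["conf"],2),np.round(r["rect"]).tolist()) for r in cams.silhouettes(p[n],"empty_dispenser_lever")])
  print([(th,proj(p[n],w(S,ball(th))).round(0)[0].tolist()) for th in(0,1.2,1.5,1.75)])
  print([proj(p[n],w(S,X)).round(0)[0].tolist() for X in ([0,85,110],[0,30,129],[0,-30,129],[0,-85,110])])
i=cv2.resize(p["side"]["color"][130:250,270:390,::-1],(400,400),interpolation=2);j=cv2.resize(p["wrist"]["color"][60:320,120:380,::-1],(400,400),interpolation=2)
cv2.imwrite("pics/s6.png",np.hstack([i,j]))
E
```

```text
t 8.93 pos [0.4791 0.1545 0.2402] disp [  0.3   1.8 240.2] q [ 0.35  0.06 -0.77  1.69  0.04  1.41 -0.31] F [ 0.1  0.4 -0.1] gap 0.0383 gf 0.0
[0.479 0.153 0.24 ] [-0.01 -0.01  0.04] [-0.07 -0.01  0.01]
[0.479 0.153 0.062] [-0.01 -0.01  0.04] [-0.08 -0.01  7.13]
[0.479 0.153 0.066] [-0.01 -0.01  0.04] [-0.08 -0.01  6.97]
side [(0.6, [270.0, 279.0, 26.0, 25.0]), (0.51, [352.0, 193.0, 27.0, 38.0]), (0.49, [403.0, 166.0, 10.0, 29.0])]
[(0, [344.0, 194.0]), (1.2, [357.0, 173.0]), (1.5, [358.0, 174.0]), (1.75, [359.0, 177.0])]
[[351.0, 211.0], [330.0, 197.0], [307.0, 189.0], [286.0, 187.0]]
top [(0.55, [151.0, 51.0, 14.0, 47.0])]
[(0, [131.0, 171.0]), (1.2, [133.0, 215.0]), (1.5, [135.0, 225.0]), (1.75, [138.0, 230.0])]
[[141.0, 208.0], [167.0, 205.0], [198.0, 203.0], [227.0, 201.0]]
wrist [(0.6, [507.0, 144.0, 10.0, 8.0]), (0.57, [254.0, 102.0, 120.0, 23.0]), (0.56, [50.0, 13.0, 47.0, 25.0])]
[(0, [330.0, 106.0]), (1.2, [224.0, 105.0]), (1.5, [207.0, 105.0]), (1.75, [198.0, 105.0])]
[[255.0, 95.0], [255.0, 150.0], [255.0, 205.0], [255.0, 244.0]]
```

View pics/s6.png

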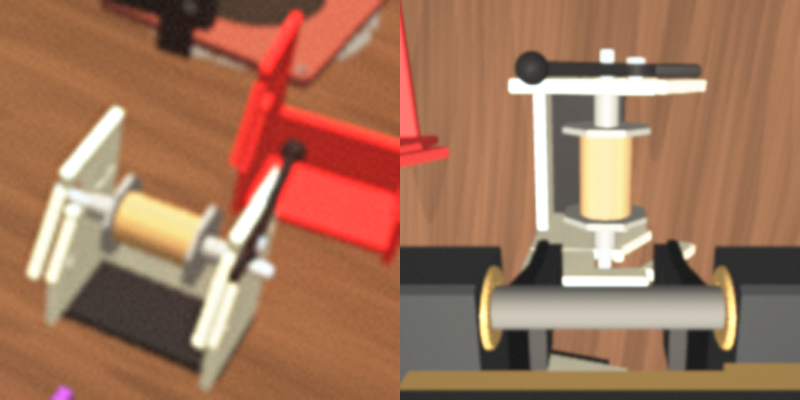

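Lever is open (wrist crop: ball at (532,68), about 1.5 rad), and the reel is still seated with its core centred under the tool. Descend to grasp.

Request:
send_rows(commands=[0, 0, 0, 0, 0, 0, 1, 0, 0, 0, -0.05, 0, 1, 1, 0, 0, 0, -0.05, 0, 2, 1, 0, 0, 0, -0.05, 0, 3, 1, 0, 0, 0, -0.05, 0, 4, 1, 0, 0, 0, -0.05, 0, 5, 1, 0, 0, 0, -0.05, 0, 6.1, 1, 0, 0, 0, -0.05, 0, 7.1, 1])

```text
time: 9.75
eef_pos: [0.4792, 0.1522, 0.0615]
ee_rot: [-0.0, 0.667, 0.745, 0.0]
ft_force: [0.2, -0.5, 0.5]
finger_gap: 0.0867
grasp_force: 0.0
```

```bash
python3 - <<'E'
from h import *
plan([(0,0,63,0)])
E
```

```text
t 9.75 pos [0.4792 0.1522 0.0615] disp [ 0.2 -0.4 61.5] q [ 0.3   0.22 -0.76  1.93  0.17  1.06 -0.43] F [ 0.2 -0.5  0.5] gap 0.0867 gf 0.0
[0.479 0.153 0.063] [-0.   -0.    0.03] [ 0.02 -0.01 -0.06]
```

Request:
send_rows(commands=[0, 0, 0, 0, 0, 0, 0, 0, 0, 0, 0, 0, 0, 0, 0, 0, 0, 0, 0, 0, 0, 0, 0, 0, 0, 0, 0, 0, 0, 0, 0, 0, 0, 0, 0, 0, 0, 0, 0, 0, 0, 0, 0, 0, 0, 0, 0, 0, 0, 0, 0, 0, 0, 0, 0, 0])

```text
time: 10.42
eef_pos: [0.4798, 0.1519, 0.0633]
ee_rot: [0.0, 0.667, 0.745, 0.0]
ft_force: [-0.1, 0.4, -1.1]
finger_gap: 0.0414
grasp_force: 0.0
```

```bash
python3 - <<'E'
from h import *
z=61.5-110
plan([(X,0,Z+z,0) for X,Z in ((0,110),(2,119),(21,114),(52,68),(65,48),(92,36))])
E
```

```text
t 10.42 pos [0.4798 0.1519 0.0633] disp [ 0.7 -0.8 63.3] q [ 0.3   0.21 -0.76  1.93  0.17  1.06 -0.42] F [-0.1  0.4 -1.1] gap 0.0414 gf 0.0
[0.479 0.153 0.062] [0.01 0.   0.02] [ 0.03 -0.03  0.07]
[0.481 0.153 0.07 ] [0.01 0.   0.02] [ 0.03  0.05 -0.29]
[0.5   0.155 0.066] [0.01 0.   0.02] [ 0.03  0.81 -0.09]
[0.531 0.158 0.02 ] [0.01 0.   0.02] [0.03 2.05 1.75]
[ 0.544  0.16  -0.   ] [0.01 0.   0.02] [0.03 2.57 2.55]
[ 0.57   0.162 -0.012] [0.01 0.   0.02] [0.03 3.65 3.03]
```

Request:
send_rows(commands=[0, 0, 0, 0, 0, 0, 0, 0, 0, 0, 0, 0, 0, 0, 0, 0, 0, 0, 0, 0, 0, 0, 0, 0, 0, 0, 0, 0, 0, 0, 0, 0, 0, 0, 0, 0, 0, 0, 0, 0, -0.1, 0, 0, 0, 0, 0, 0, -0.25, 0, 0, 0, 0, 0, 0.05, -0.4, 0])

```text
time: 11.08
eef_pos: [0.4804, 0.1521, 0.0729]
ee_rot: [-0.0, 0.667, 0.745, -0.0]
ft_force: [-0.0, -0.6, -1.4]
finger_gap: 0.0372
grasp_force: 30.0
```

```bash
python3 - <<'E'
from h import *
from station import cams
z=61.5-110
plan([(X,0,Z+z,0) for X,Z in ((2,119),(21,114),(52,68),(65,48),(92,36))])
p=cams.snapshot("side")
print([(round(r["conf"],2),np.round(r["rect"],1).tolist()) for r in cams.silhouettes(p,"empty_reel")])
E
```

```text
t 11.08 pos [0.4804 0.1521 0.0729] disp [ 1.3 -0.7 72.9] q [ 0.3   0.21 -0.76  1.92  0.16  1.08 -0.42] F [-0.  -0.6 -1.4] gap 0.0372 gf 30.0
[0.481 0.153 0.07 ] [-0.01 -0.    0.03] [0.03 0.03 0.1 ]
[0.5   0.155 0.066] [-0.01 -0.    0.03] [0.03 0.79 0.3 ]
[0.531 0.158 0.02 ] [-0.01 -0.    0.03] [0.02 2.03 2.14]
[ 0.544  0.16  -0.   ] [-0.01 -0.    0.03] [0.02 2.55 2.94]
[ 0.57   0.162 -0.012] [-0.01 -0.    0.03] [0.02 3.63 3.41]
[(0.73, [327.5, 201.9, 52.0, 28.2])]
```

Request:
send_rows(commands=[0, 0, 0, 0, 0.3, 0.1, 0, 0, 0, 0, 0, 0.6, 0.2, 0, 0, 0, 0, 0, 0.8, 0.3, 0, 0, 0, 0, 0, 0.8, 0.3, 0, 0, 0, 0, 0, 1.1, 0.75, 0, 0, 0, 0, 0, 1.4, 1.2, 0, 0, 0, 0, 0, 1.7, 1.65, 0, 0, 0, 0, 0, 2, 2.1, 0])

```text
time: 11.85
eef_pos: [0.5307, 0.1576, 0.0195]
ee_rot: [-0.0, 0.667, 0.745, -0.0]
ft_force: [0.3, -0.1, -1.2]
finger_gap: 0.0373
grasp_force: 30.0
```

```bash
python3 - <<'E'
from h import *
from station import cams
z=62.5-110
plan([(X,0,Z+z,0) for X,Z in ((52,68),(65,48),(95,40),(95,33))])
p=cams.snapshot("side")
print([(round(r["conf"],2),np.round(r["rect"],1).tolist()) for r in cams.silhouettes(p,"empty_reel")], proj(p,w(S,[52,0,68])))
print([(round(r["conf"],2),np.round(r["rect"]).tolist()) for r in cams.silhouettes(p,"empty_dispenser_lever")])
E
```

```text
t 11.85 pos [0.5307 0.1576 0.0195] disp [51.9 -0.6 19.5] q [ 0.23  0.38 -0.71  1.85  0.29  1.02 -0.49] F [ 0.3 -0.1 -1.2] gap 0.0373 gf 30.0
[0.531 0.158 0.02 ] [-0.01 -0.    0.02] [ 0.02  0.   -0.04]
[0.544 0.16  0.   ] [-0.01 -0.    0.02] [0.02 0.52 0.76]
[ 0.573  0.163 -0.008] [-0.01 -0.    0.02] [0.02 1.72 1.08]
[ 0.573  0.163 -0.014] [-0.01 -0.    0.02] [0.02 1.72 1.36]
[(0.93, [324.6, 230.8, 34.9, 22.7])] [[306.98606338 224.35665849]]
[(0.51, [352.0, 194.0, 24.0, 39.0]), (0.47, [269.0, 278.0, 24.0, 24.0])]
```

Request:
send_rows(commands=[0, 0, 0, 0, 0.25, 0.4, 0, 0, 0, 0, 0, 0.5, 0.75, 0, 0, 0, 0, 0, 0.7, 0.8, 0, 0, 0, 0, 0, 1, 0.85, 0, 0, 0, 0, 0, 1.3, 0.9, 0, 0, 0, 0, 0, 1.6, 0.95, 0, 0, 0, 0, 0, 1.65, 1, 0, 0, 0, 0, 0, 1.65, 1, 0])

```text
time: 12.67
eef_pos: [0.572, 0.1622, -0.0048]
ee_rot: [-0.0, 0.667, 0.745, 0.0]
ft_force: [-1.0, -0.7, -1.0]
finger_gap: 0.0378
grasp_force: 30.0
```

```bash
python3 - <<'E'
from h import *
from station import cams
import pickle
z=62.5-110
plan([(X,0,Z+z,0) for X,Z in ((93,42),(93,33),(93,30))])
p=cams.snapshot("side");pickle.dump(p,open("p5.pkl","wb"))
print([(round(r["conf"],2),np.round(r["rect"],1).tolist()) for r in cams.silhouettes(p,"empty_reel")], proj(p,w(S,[[93,85,42],[93,-85,42]])))
E
```

```text
t 12.67 pos [ 0.572   0.1622 -0.0048] disp [93.4 -0.5 -4.8] q [ 0.19  0.48 -0.67  1.77  0.35  1.01 -0.51] F [-1.  -0.7 -1. ] gap 0.0378 gf 30.0
[ 0.571  0.163 -0.006] [-0.   -0.    0.02] [ 0.02 -0.02  0.03]
[ 0.571  0.163 -0.014] [-0.   -0.    0.02] [ 0.02 -0.02  0.39]
[ 0.571  0.163 -0.018] [-0.   -0.    0.02] [ 0.02 -0.02  0.51]
[] [[332.08434826 257.12830516]
 [267.20140167 229.30761686]]
```

Request:
send_rows(commands=[0, 0, 0, 0, 0, 0.06, 0, 0, 0, 0, 0, 0, 0.12, 0, 0, 0, 0, 0, 0, 0.18, 0, 0, 0, 0, 0, 0, 0.24, 0, 0, 0, 0, 0, 0, 0.3, 0, 0, 0, 0, 0, 0, 0.35, 0, 0, 0, 0, 0, 0, 0.35, 0, 0, 0, 0, 0, 0, 0.35, 0])

```text
time: 13.43
eef_pos: [0.5714, 0.162, -0.0135]
ee_rot: [-0.0, 0.667, 0.745, -0.0]
ft_force: [0.3, 0.3, -0.9]
finger_gap: 0.0374
grasp_force: 30.0
```

Request:
send_rows(commands=[0, 0, 0, 0, 0, 0.03, 0, 0, 0, 0, 0, 0, 0.06, 0, 0, 0, 0, 0, 0, 0.09, 0, 0, 0, 0, 0, 0, 0.12, 0, 0, 0, 0, 0, 0, 0.12, 0, 0, 0, 0, 0, 0, 0.12, 0, 0, 0, 0, 0, 0, 0.12, 0, 0, 0, 0, 0, 0, 0.12, 0])

```text
time: 14.1
eef_pos: [0.5715, 0.1621, -0.0163]
ee_rot: [-0.0, 0.667, 0.745, 0.0]
ft_force: [-0.3, -0.2, -0.2]
finger_gap: 0.0372
grasp_force: 30.0
```

Request:
send_rows(commands=[0, 0, 0, 0, 0, 0.03, 0, 0, 0, 0, 0, 0, 0.05, 0, 0, 0, 0, 0, 0, 0.08, 0, 0, 0, 0, 0, 0, 0.08, 0, 0, 0, 0, 0, 0, 0.08, 0, 0, 0, 0, 0, 0, 0.08, 0, 0, 0, 0, 0, 0, 0.08, 0, 0, 0, 0, 0, 0, 0.08, 0])

```text
time: 14.77
eef_pos: [0.5717, 0.1621, -0.0169]
ee_rot: [0.0, 0.667, 0.745, -0.0]
ft_force: [-6.0, -1.6, 14.2]
finger_gap: 0.0371
grasp_force: 30.0
```

```bash
python3 - <<'E'
from h import *
from station import cams,status
f=[]
for i in range(4): cams.snapshot("side"); f.append(status.get_obs()["ft_force"][2])
print(np.round(f,2))
plan([(93,0,-20,0)])
E
```

```text
[14.02 15.03 14.39 13.87]
t 14.97 pos [ 0.5717  0.1621 -0.0169] disp [ 93.2  -0.5 -16.9] q [ 0.18  0.49 -0.67  1.78  0.36  0.99 -0.52] F [-5.6 -1.6 13.9] gap 0.0377 gf 30.0
[ 0.571  0.163 -0.02 ] [0.01 0.01 0.02] [ 0.02 -0.01  0.12]
```

Contact at 14 N. Relax to light contact, then open.

Request:
send_rows(commands=[0, 0, 0, 0, 0, -0.03, 0, 0, 0, 0, 0, 0, -0.05, 0, 0, 0, 0, 0, 0, -0.05, 0, 0, 0, 0, 0, 0, -0.05, 0, 0, 0, 0, 0, 0, -0.05, 0.46, 0, 0, 0, 0, 0, -0.05, 0.47, 0, 0, 0, 0, 0, -0.05, 0.5, 0, 0, 0, 0, 0, -0.05, 0.53])

```text
time: 15.63
eef_pos: [0.5714, 0.162, -0.0174]
ee_rot: [-0.0, 0.667, 0.745, -0.0]
ft_force: [0.2, -0.5, -0.7]
finger_gap: 0.0441
grasp_force: 0.0
```

```bash
python3 - <<'E'
from h import *
from station import cams,status
p=cams.snapshot("side");p=cams.snapshot("side")
plan([(93,0,-16,0),(93,0,150,0)])
print([(round(r["conf"],2),np.round(r["rect"],1).tolist()) for r in cams.silhouettes(p,"empty_reel")])
E
```

```text
t 15.73 pos [ 0.5713  0.1621 -0.0173] disp [ 92.8  -0.5 -17.3] q [ 0.19  0.5  -0.67  1.78  0.36  0.99 -0.51] F [-0.5 -0.1  0.7] gap 0.0454 gf 0.0
[ 0.571  0.163 -0.016] [-0.   -0.    0.02] [ 0.02  0.01 -0.05]
[0.571 0.163 0.15 ] [-0.   -0.    0.02] [ 0.02  0.01 -6.69]
[(0.82, [318.1, 253.7, 34.9, 23.6])]
```

Released. Open fully and then rise straight up, clear.

Request:
send_rows(commands=[0, 0, 0, 0, 0, 0, 1, 0, 0, 0, 0, 0, 0, 1, 0, 0, 0, 0, 0, 0, 1, 0, 0, 0, 0, 0, 0, 1, 0, 0, 0, 0, 0, 0, 1, 0, 0, 0, 0, 0, -0.7, 1, 0, 0, 0, 0, 0, -2, 1, 0, 0, 0, 0, 0, -3.5, 1])

```text
time: 16.45
eef_pos: [0.5698, 0.1616, 0.0696]
ee_rot: [-0.001, 0.667, 0.745, -0.002]
ft_force: [0.3, -0.5, -0.3]
finger_gap: 0.0852
grasp_force: 0.0
```

Request:
send_rows(commands=[0, 0, 0, 0, 0, -1.5, 1, 0, 0, 0, 0, 0, -3, 1, 0, 0, 0, 0, 0, -4.5, 1, 0, 0, 0, 0, 0, -6, 1, 0, 0, 0, 0, 0, -7, 1, 0, 0, 0, 0, 0, -7, 1, 0, 0, 0, 0, 0, -7, 1, 0, 0, 0, 0, 0, -7, 1])

```text
time: 17.12
eef_pos: [0.5711, 0.1618, 0.2445]
ee_rot: [-0.0, 0.667, 0.745, -0.0]
ft_force: [-0.8, 0.3, -0.7]
finger_gap: 0.0867
grasp_force: 0.0
```

```bash
python3 - <<'E'
from h import *
from station import cams
plan([])
p={n:cams.snapshot(n) for n in("side","wrist")}
for n in p:
  print(n,[(round(r["conf"],2),np.round(r["rect"]).tolist()) for r in cams.silhouettes(p[n],"empty_reel")],proj(p[n],w(S,[[93,85,30],[93,-85,30],[93,0,30]])).round(0).tolist())
i=cv2.resize(p["side"]["color"][150:270,260:380,::-1],(400,400),interpolation=2);j=cv2.resize(p["wrist"]["color"][20:320,120:420,::-1],(400,400),interpolation=2)
cv2.imwrite("pics/s7.png",np.hstack([i,j]))
q=cams.snapshot("side")["color"].astype(int);print("motion",np.abs(q-p["side"]["color"])[220:280,270:350].mean())
E
```

```text
t 17.12 pos [0.5711 0.1618 0.2445] disp [ 92.6  -0.7 244.5] q [ 0.25  0.27 -0.74  1.48  0.19  1.46 -0.38] F [-0.8  0.3 -0.7] gap 0.0867 gf 0.0
side [(0.59, [301.0, 248.0, 63.0, 37.0])] [[331.0, 260.0], [267.0, 233.0], [298.0, 246.0]]
wrist [(0.85, [256.0, 154.0, 46.0, 125.0])] [[256.0, 95.0], [256.0, 217.0], [256.0, 159.0]]
motion 1.9841666666666666
```

View pics/s7.png

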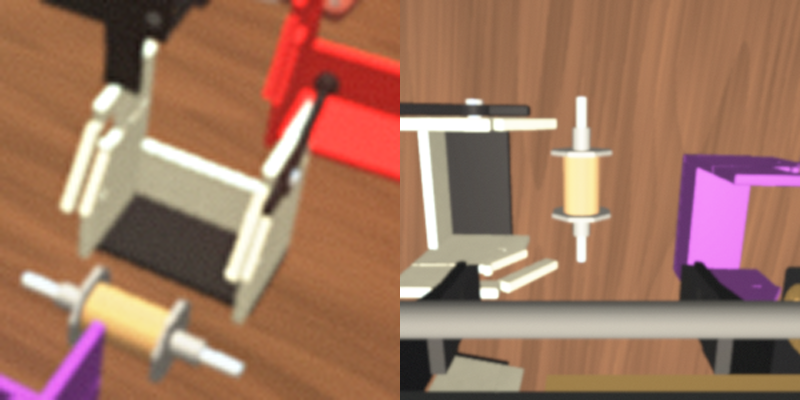

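The reel stands level on its flanges just in front of the dispenser. The lever is back, and the gripper is well clear. Handing in.

```bash
python3 -c "
from station import order
print(order.job_done())"
```

```text
the job is handed in; nothing more can be done
None
```

The job is handed in at about 17 s of the 45 s allowed: the lever is open at the back, the empty reel stands level on the desk just in front of its dispenser, and I left the full roll alone. My first lever push missed because the fingertips sit about 31 mm above the reported TCP; I measured that offset and used it from then on.

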